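# Screw a light-sensor head onto its pedestal until its window faces the mirror

### The arm

A 7-joint arm with a two-finger parallel gripper is mounted at the origin on a cart in front of the work surface, level with it; the furniture and walls round the work are solid. World frame = base frame: x ahead of the robot, y to its left, z up, the work surface at z = 0. Lengths are in m, angles in rad, forces in N, time in s.
With the tool pointing down it reaches from about 0.35 to 0.9 m from the base axis. Payload 7.2 kg.
Tool frame: the origin (TCP) lies midway between the tips of the shut fingers; the grasp point (between the pads) lies 19 mm behind it (r.grasp_offset is the distance from the TCP to the grasp point, in m); z points along the fingers, y is the line along which they close (so a half turn about z gives the same grasp; the last joint's range is limited). The gripper opens to 85 mm and grips with 20 to 120 N. Pads are 22 mm wide; open, the fingers measure 114 mm over their backs; the gripper's body (76 mm by 85 mm) begins 54 mm behind the grasp point. The pads swing forward as they close: fully open they stand 13 mm farther back than shut.
Start: joints at [-1.329, 0.411, -0.013, 1.596, 0.006, 1.134, -0.082], TCP at [0.191, 0.595, 0.231] pointing down, gripper open.
Joint ranges: [-2.95, 2.95], [-0.29, 1.99], [-1.47, 1.44], [0.14, 2.54], [-1.03, 4.17], [0.13, 1.85], [-2.86, 2.86]. Speed limits (rad/s): [2.39, 2.39, 3.01, 3.01, 3.14, 3.14, 3.14].

### API

Orientations are given as a unit quaternion [w, x, y, z].
In Python, from workcell import telemetry, vision, ticket, r gives the robot as it stands.
- The arm moves only by the tool servo_tool, never from a script. Its argument "rows" is a list of rows, each an object with "travel": the shift along the world's x, y, z in m, a list of three; "roll": the turn about the world's z in rad; "grip": the closure, from -1 (fully open) to 1 (shut). In form: [{"travel": [dx, dy, dz], "roll": roll, "grip": grip}, ...]. A call has 1 to 10 rows; each row shifts and turns the commanded pose from where the row before left it; what a row does not reach is not made up. A row lasts 1/12 s, in which the tool goes at most 41.7 mm and 7.16 degrees, less where a joint would pass 70% of its speed; a pose out of reach is approached as far as the arm can. A call is refused whole if a number of a shift passes 0.0417 or a number of a turn 0.125, either way. A call with a gripper value outside its range is refused whole. The fingers move at their own pace and stop on an object; "force" is the grip in N (left out, the last holds). Time passes only in rows, so rows that do not move let the fingers close. It gives the time, the measured TCP pose, the force, the opening and the grip force at its end, in the units of the state.
- telemetry.get_obs(): the state, without advancing time (a new reading comes with each control period).
- vision.capture(name): name is "scene" or "top"; returns a dict with "image" (420x560x3 uint8, red, green, blue), "z_map" (420x560 float32, m along the optical axis (not along the pixel's ray), 0 where there is no reading), "camera_matrix" (3x3 intrinsics, pixels), "D" ([k1, k2, p1, p2, k3] as OpenCV has them; the pictures are not rectified), "extrinsics" (4x4, takes a point from camera to world coordinates). Camera axes: x right, y down, z forward; pixel columns grow to the right and rows downward; lengths in m; the calibration is good to about 2 mm. A picture is of the moment at which its call begins.
- ticket.job_done(): hands the job in; it is judged then, once.
The state is a dict: "t": time; "joints": joint angles; "joint_velocities": joint speeds; "joint_efforts": joint torques, N m; "position": TCP position; "eef_rot": TCP orientation; "force": force on the tool from outside, world axes, zero at the start; "ft_torque": the same for the moment, N m; "opening": finger opening in m; "gripper_force": force on a finger pad.
Only numpy, scipy, OpenCV 4.12 (cv2) and the standard library are available. Lean on these libraries where they do the work, as an engineer would, in place of code of your own. Each camera call takes 0.05 s, during which the arm holds its last target. There are 200 camera calls.

### The job

Mount the light-sensor head on the pedestal: set it over the threaded spigot, feel lightly for the place where its two pins drop through the unmarked slots of the thread, then screw it on clockwise until its round window looks straight at the centre of the mirror, and let go of it there. The thread is easily bruised, so never lean hard on it, and leave the mirror and the other loose things where they stand.

Things in the scene. Friction and masses are not known exactly. Their poses are not given: they have to be found in the camera images.
- sensor_head: Loose light-sensor head, 0.2 kg, standing upright: black knurled skirt, 50 mm across, z 0 to 28 mm, open below (bore 38 mm), and on it a silver square housing 44 x 44 mm, z 28 to 72 mm. Origin: centre of the skirt's lower rim; z up; +x out of the window, plug socket at -x. Grasp it by its plain +y and -y faces, 44 mm apart, fingertips 30 to 60 mm above the rim.
- head_window (a point): Centre of the head's round amber window, 20 mm across in a black rim that stands 7 mm proud of the housing's +x face; 29 mm from the head's axis and 42 mm above its lower rim.
- head_pins (a point): Point on the head's axis, 6 mm above its lower rim, level with its two flat-bottomed steel pins on the +y and -y sides of the bore (5 mm thick, tips 14.8 mm from the axis). Seen from above, they drop through the slots at a heading 35 to 140 degrees counterclockwise of the one that faces the mirror: start 143 degrees counterclockwise of it and slide clockwise.
- pedestal: Fixed pedestal: dark round base 84 mm across, silver column, collar 51 mm across whose top is 38 mm up. On the collar lies a black sprung ring, top 43 mm up, which gives 4 mm at about 4 N per mm. Origin: centre of the underside, z up along the axis; +x points roughly at the mirror.
- thread_top (a point): Centre of the thread's flat top, 56 mm up: a steel flange 36 mm across round a blunt nose 28 mm thick that ends 64 mm up. Two opposite slots, 30 degrees wide, cut the flange; their direction varies and is not measured. With its pins on the flange the head's rim is 52.5 mm up and it topples if let go; with both pins through, it rests on the ring, rim 42.5 mm up.
- thread_foot (a point): Centre of the collar top, 38 mm up. Below the slots the pins run clockwise (seen from above) under sloping flanks, which draw the head down against the ring, rim then 39.5 to 41.5 mm up; friction holds it at any angle. An end stop blocks it about 146 degrees past the slots, so the slots half a turn away do not serve. Turned back to the slots it lifts out.
- mirror_mount: Loose black mirror mount on a short post and square foot, 51 x 52 mm, 106 mm high, 0.14 to 0.165 m from the pedestal's axis. Origin: centre of the foot's underside; the mirror looks along -x. It must not be shifted.
- mirror_centre (a point): Centre of the small round white mirror on the mount's -x face, 80 mm above the surface, as high as the window of a mounted head. Seen from above, the window looks straight at it when this point lies on the line from the head's axis out through the window, or at most 7 mm beside it.
- post_holder: Bystander: silver post holder with a steel post, 25 x 41 x 95 mm, standing upright, loose. Origin: centre of the underside. It and the sensor head may have swapped sides.
- filter_frame: Bystander: black square filter frame with an orange glass, 50 x 50 x 9 mm, lying flat, loose, at the far right. Origin: centre of the underside.

How it is judged:
By the outcome, as a careful person would: the job done as asked, in the order asked, and still so for the second after the job is handed in, with the robot touching nothing.
It also fails if it takes over 61 s, if anything falls off the work surface, if the arm or the gripper's body presses on something with over 40 N, if the wrist force passes 120 N, or if a joint passes its speed limit or range.

## Working session

There is one attempt and no reset: what is moved stays moved. The work goes in short steps, Python scripts to look and compute and a tool call to move; the robot and the scene stay as the last step left them, time stands still between calls to the robot, and variables do not carry over. Pictures are saved under pics/ and viewed, at most 10 in all, crops included, and the job is handed in when it is done.

Besides the shell and the picture viewer there is one more tool, called after ">>>" by a JSON object that holds its "fn" and its "kwargs". servo_tool: Moves the arm, as the interface text tells. Its arguments: {"type":"object","properties":{"rows":{"type":"array"},"force":{"type":"number"}},"required":["rows"]}

```bash
mkdir -p pics
cat > h.py <<'E'
import numpy as np, cv2
from workcell import telemetry, vision, ticket, r
def cap(n,save=None):
    c=vision.capture(n)
    if save: cv2.imwrite('pics/'+save+'.png',c['image'][:,:,::-1])
    np.savez('pics/'+n+'.npz',**c)
    return c
def ray(c,u,v):
    p=cv2.undistortPoints(np.array([[[u,v]]],float),np.array(c['camera_matrix']),np.array(c['D']))[0,0]
    T=np.array(c['extrinsics']); return T[:3,3],T[:3,:3]@np.array([p[0],p[1],1])
def atz(c,u,v,z):
    o,d=ray(c,u,v); return o+d*(z-o[2])/d[2]
def cloud(c):
    h,w=c['z_map'].shape; uv=np.stack(np.meshgrid(np.arange(w),np.arange(h)),-1).reshape(-1,1,2).astype(float)
    p=cv2.undistortPoints(uv,np.array(c['camera_matrix']),np.array(c['D']))[:,0]
    z=c['z_map'].reshape(-1); P=np.c_[p*z[:,None],z]; T=np.array(c['extrinsics'])
    W=P@T[:3,:3].T+T[:3,3]; W[z==0]=np.nan
    return W.reshape(h,w,3)
E
python3 - <<'E'
from h import *
a=cap('top','top0');b=cap('scene','scene0')
i=np.vstack([a['image']])[:,:,::-1]
print(telemetry.get_obs())
for c in(a,b): print(c['extrinsics'],c['camera_matrix'],c['D'])
E
```

```text
{'t': 0.1, 'joints': array([-1.3291979 ,  0.41184588, -0.01271929,  1.59697806,  0.00561583,
        1.13428091, -0.08221773]), 'joint_velocities': array([-8.30174045e-04, -2.06743588e-03, -1.35556775e-04, -1.32128465e-03,
       -7.39186000e-05,  1.97082837e-03,  1.25370667e-03]), 'joint_efforts': array([ 2.36627086e-03, -6.01826549e+01,  6.83995262e-01, -3.00094450e+01,
        1.39759050e-02,  6.34783748e-03,  2.05529682e-05]), 'position': array([0.19044141, 0.59480589, 0.23051369]), 'eef_rot': array([-5.64528683e-05,  1.54270625e-01,  9.88028355e-01, -7.36072665e-04]), 'force': array([0.5544748 , 0.66933401, 0.53272991]), 'ft_torque': array([ 0.04692206, -0.04597791,  0.02392343]), 'gripper_force': 0.0, 'opening': 0.08552693552124135}
[[-3.56110503e-03 -9.84698900e-01  1.74227998e-01  3.49577567e-01]
 [-9.99719351e-01 -5.74945605e-04 -2.36830702e-02 -5.57700359e-02]
 [ 2.34208648e-02 -1.74263439e-01 -9.84420498e-01  1.04957684e+00]
 [ 0.00000000e+00  0.00000000e+00  0.00000000e+00  1.00000000e+00]] [[490.81152945   0.         276.33753008]
 [  0.         490.81152945 211.04105198]
 [  0.           0.           1.        ]] [-0.17441336  0.          0.          0.          0.        ]
[[ 0.8016142  -0.28045128  0.52797894  0.08258927]
 [-0.5976699  -0.35476457  0.71898038 -0.67792361]
 [-0.01433075 -0.891902   -0.4520016   0.48182449]
 [ 0.          0.          0.          1.        ]] [[421.90479914   0.         271.2451448 ]
 [  0.         421.90479914 211.31409961]
 [  0.           0.           1.        ]] [-0.00271232  0.          0.          0.          0.        ]
```

View pics/top0.png

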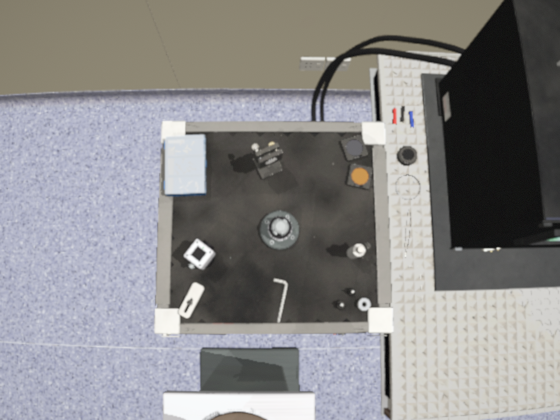

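View pics/scene0.png

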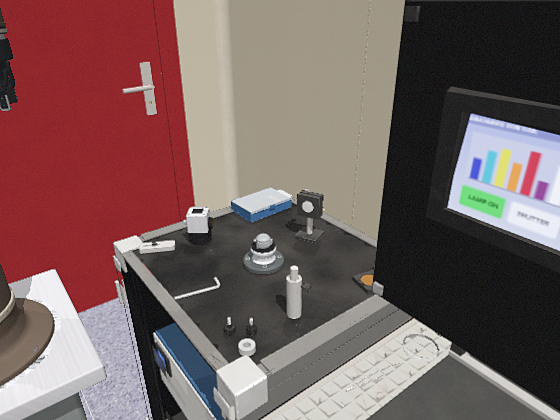

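Run:
```python
from h import *
a=dict(np.load('pics/top.npz'));b=dict(np.load('pics/scene.npz'))
def cr(c,u,v,s=22,n=264):
    return cv2.resize(c['image'][v-s:v+s,u-s:u+s,::-1],(n,n),interpolation=cv2.INTER_CUBIC)
cv2.imwrite('pics/crop.png',np.vstack([np.hstack([cr(a,199,253),cr(a,280,228),cr(a,268,162)]),np.hstack([cr(b,199,222),cr(b,264,250),cr(b,310,210)])]))
W=cloud(a)
for n,(u,v) in dict(head=(199,253),ped=(280,228),mir=(268,162)).items():
    w=W[v-26:v+26,u-26:u+26].reshape(-1,3)
    print(n)
    for lo,hi in((.01,.02),(.03,.045),(.05,.06),(.06,.068),(.066,.08),(.09,.12)):
        m=(w[:,2]>lo)&(w[:,2]<hi); 
        if m.sum()>3: print(lo,hi,m.sum(),w[m].min(0).round(4),w[m].max(0).round(4),np.median(w[m],0).round(4))
```

```text
head
0.01 0.02 11 [0.4153 0.0531 0.0119] [0.4319 0.0661 0.0187] [0.4214 0.0573 0.016 ]
0.03 0.045 22 [0.4075 0.0484 0.0324] [0.4524 0.093  0.0449] [0.4229 0.0609 0.0399]
0.05 0.06 61 [0.4082 0.049  0.0502] [0.4661 0.0965 0.0597] [0.4534 0.0633 0.0534]
0.06 0.068 23 [0.4078 0.0481 0.0606] [0.462  0.094  0.0679] [0.424  0.0665 0.0668]
0.066 0.08 481 [0.4078 0.0481 0.066 ] [0.4658 0.1041 0.0772] [0.4373 0.0773 0.0723]
ped
0.01 0.02 636 [ 0.4515 -0.127   0.01  ] [ 0.5333 -0.0479  0.0185] [ 0.4857 -0.086   0.0128]
0.03 0.045 207 [ 0.4675 -0.1106  0.0334] [ 0.5183 -0.0626  0.0449] [ 0.4879 -0.0853  0.0421]
0.05 0.06 101 [ 0.4757 -0.1036  0.0515] [ 0.5091 -0.0707  0.06  ] [ 0.4901 -0.091   0.0559]
0.06 0.068 126 [ 0.4787 -0.0992  0.0602] [ 0.506  -0.0746  0.0675] [ 0.4929 -0.0867  0.0635]
0.066 0.08 16 [ 0.4866 -0.0928  0.066 ] [ 0.499  -0.0766  0.0675] [ 0.4908 -0.0867  0.0665]
mir
0.01 0.02 39 [ 0.6066 -0.0913  0.01  ] [ 0.6444 -0.0322  0.0172] [ 0.6267 -0.065   0.0111]
0.05 0.06 16 [ 0.6162 -0.0877  0.0533] [ 0.6342 -0.0353  0.0595] [ 0.6246 -0.0636  0.0575]
0.06 0.068 40 [ 0.6134 -0.0896  0.0601] [ 0.6719 -0.0355  0.0677] [ 0.6286 -0.0677  0.0643]
0.066 0.08 65 [ 0.6142 -0.0912  0.0664] [ 0.67   -0.0357  0.0797] [ 0.6286 -0.0625  0.0728]
0.09 0.12 368 [ 0.6144 -0.0907  0.0902] [ 0.657  -0.0299  0.1111] [ 0.6357 -0.0602  0.1046]
```

View pics/crop.png

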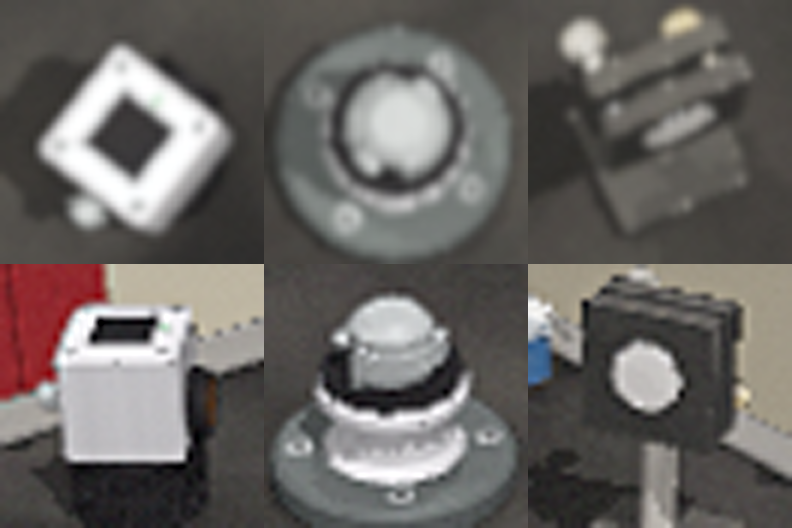

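Run:
```python
from h import *
a=dict(np.load('pics/top.npz'));b=dict(np.load('pics/scene.npz'))
print('mir scene',atz(b,307.8-.5,206.5-.5,.08),'top',atz(a,271-.5,160.8-.5,.08))
W=cloud(b);print(W[203:210,305:311].reshape(-1,3).mean(0))
# pedestal check in scene via nose
w=W[225:280,240:292].reshape(-1,3)
for lo,hi in((.008,.02),(.05,.062)):
    m=(w[:,2]>lo)&(w[:,2]<hi);print(w[m].min(0),w[m].max(0))
# head top
W=cloud(a)[225:281,173:225].reshape(-1,3);m=(W[:,2]>.069)&(W[:,2]<.08)
print(cv2.minAreaRect(W[m][:,:2].astype(np.float32)*1000))
print([atz(a,177+x/6-.5,231+y/6-.5,.072)[:2].round(4) for x,y in((122,43),(40,148),(150,228),(222,136),(130,136))], atz(a,177+85/6-.5,231+210/6-.5,.04)[:2])
im=a['image'][225:281,173:225].astype(int); k=(im.min(2)>185).astype(np.uint8)
n,l,s,c=cv2.connectedComponentsWithStats(k);j=1+s[1:,4].argmax();ys,xs=np.where(l==j)
P=np.array([atz(a,x+173,y+225,.072)[:2]*1000 for x,y in zip(xs,ys)],np.float32);print(cv2.minAreaRect(P))
Ws=cloud(b)[200:245,178:225].reshape(-1,3);m=(Ws[:,2]>.069)&(Ws[:,2]<.08)
print(cv2.minAreaRect(Ws[m][:,:2].astype(np.float32)*1000))
```

```text
mir scene [ 0.62807723 -0.06665529  0.08      ] top [ 0.62667804 -0.06751614  0.08      ]
[ 0.62685829 -0.06865034  0.08112878]
[ 0.45209643 -0.13089078  0.0081199 ] [ 0.53329915 -0.0492595   0.01994556]
[ 0.47674084 -0.10563801  0.05006501] [ 0.5090271  -0.07232112  0.06198518]
((437.2717590332031, 77.64500427246094), (43.95850372314453, 44.20634460449219), 53.70249938964844)
[array([0.4682, 0.0805]), array([0.4329, 0.1072]), array([0.4065, 0.0699]), array([0.4372, 0.0464]), array([0.4371, 0.0772])] [0.41443852 0.09654948]
((436.4089050292969, 76.61077117919922), (45.06062698364258, 43.594505310058594), 52.16484069824219)
((437.5242614746094, 75.9190673828125), (43.30190658569336, 42.22353744506836), 53.243995666503906)
```

>>> {"fn": "servo_tool", "kwargs": {"rows": [{"travel":[0.009,-0.019,0],"roll":-0.124,"grip":-1},{"travel":[0.009,-0.019,0],"roll":-0.124,"grip":-1},{"travel":[0.009,-0.019,0],"roll":-0.124,"grip":-1},{"travel":[0.009,-0.019,0],"roll":-0.124,"grip":-1},{"travel":[0.009,-0.019,0],"roll":-0.124,"grip":-1},{"travel":[0.009,-0.019,0],"roll":-0.124,"grip":-1},{"travel":[0.009,-0.019,0],"roll":-0.124,"grip":-1},{"travel":[0.009,-0.019,0],"roll":-0.124,"grip":-1},{"travel":[0.009,-0.019,0],"roll":-0.124,"grip":-1},{"travel":[0.009,-0.019,0],"roll":-0.124,"grip":-1}]}}

```text
t: 0.93
position: [0.2807, 0.4041, 0.231]
eef_rot: [0.0, 0.702, 0.712, -0.0]
force: [0.6, 0.9, 0.2]
opening: 0.0855
gripper_force: 0.0
```

>>> {"fn": "servo_tool", "kwargs": {"rows": [{"travel":[0.009,-0.019,0],"roll":-0.124,"grip":-1},{"travel":[0.009,-0.019,0],"roll":-0.124,"grip":-1},{"travel":[0.009,-0.019,0],"roll":-0.124,"grip":-1},{"travel":[0.009,-0.019,0],"roll":-0.124,"grip":-1},{"travel":[0.009,-0.019,0],"roll":-0.124,"grip":-1},{"travel":[0.009,-0.019,0],"roll":-0.124,"grip":-1},{"travel":[0.009,-0.019,0],"roll":-0.124,"grip":-1},{"travel":[0.009,-0.019,0],"roll":-0.124,"grip":-1},{"travel":[0.009,-0.019,0],"roll":-0.124,"grip":-1},{"travel":[0.009,-0.019,0],"roll":-0.124,"grip":-1}]}}

```text
t: 1.77
position: [0.3706, 0.2141, 0.2311]
eef_rot: [0.0, 0.985, 0.172, -0.0]
force: [-0.5, 0.1, -0.3]
opening: 0.0856
gripper_force: 0.0
```

>>> {"fn": "servo_tool", "kwargs": {"rows": [{"travel":[0.009,-0.019,0],"roll":-0.124,"grip":-1},{"travel":[0.009,-0.019,0],"roll":-0.124,"grip":-1},{"travel":[0.009,-0.019,0],"roll":-0.124,"grip":-1},{"travel":[0.009,-0.019,0],"roll":-0.124,"grip":-1},{"travel":[0.009,-0.019,0],"roll":-0.124,"grip":-1},{"travel":[0.009,-0.019,0],"roll":-0.124,"grip":-1},{"travel":[0.009,-0.019,0],"roll":-0.124,"grip":-1},{"travel":[0,0,0],"roll":-0.124,"grip":-1}]}}

```text
t: 2.43
position: [0.4347, 0.0786, 0.2314]
eef_rot: [0.0, 0.948, -0.32, 0.001]
force: [-0.1, 0.2, -0.7]
opening: 0.0853
gripper_force: 0.0
```

```bash
cat >> h.py <<'E'
def st():
    o=telemetry.get_obs(); w,x,y,z=o['eef_rot']
    Y=np.array([2*(x*y-w*z),1-2*(x*x+z*z)]); 
    print('t',round(o['t'],2),'pos',o['position'].round(4),'yaw',round(np.degrees(np.arctan2(Y[1],Y[0])),2),'f',o['force'].round(2),'tq',o['ft_torque'].round(3),'j',o['joints'].round(3),'open',round(o['opening'],4),o['gripper_force'],'q',o['eef_rot'].round(4))
    return o
E
python3 -c "
from h import *
st()"
```

```text
t 2.43 pos [0.4347 0.0786 0.2314] yaw -127.29 f [-0.06  0.22 -0.69] tq [ 0.041  0.014 -0.035] j [-0.972  0.088  0.742  2.052 -0.068  1.025 -2.418] open 0.0853 0.0 q [ 3.000e-04  9.475e-01 -3.197e-01  6.000e-04]
```

>>> {"fn": "servo_tool", "kwargs": {"rows": [{"travel":[0.002,-0.0015,-0.035],"roll":0,"grip":-1},{"travel":[0,0,-0.035],"roll":0,"grip":-1},{"travel":[0,0,-0.035],"roll":0,"grip":-1},{"travel":[0,0,-0.035],"roll":0,"grip":-1},{"travel":[0,0,-0.03],"roll":0,"grip":-1},{"travel":[0,0,-0.025],"roll":0,"grip":-1},{"travel":[0,0,0],"roll":0,"grip":-1},{"travel":[0,0,0],"roll":0,"grip":-0.5},{"travel":[0,0,0],"roll":0,"grip":1},{"travel":[0,0,0],"roll":0,"grip":1}], "force": 40}}

```text
t: 3.27
position: [0.4367, 0.081, 0.0378]
eef_rot: [-0.001, 0.949, -0.315, 0.001]
force: [0.4, -0.1, 0.1]
opening: 0.0517
gripper_force: 0.0
```

>>> {"fn": "servo_tool", "kwargs": {"rows": [{"travel":[0,0,0],"roll":0,"grip":1},{"travel":[0,0,0],"roll":0,"grip":1},{"travel":[0,0,0],"roll":0,"grip":1},{"travel":[0,0,0],"roll":0,"grip":1}]}}

```text
t: 3.6
position: [0.4366, 0.0811, 0.038]
eef_rot: [-0.001, 0.949, -0.315, 0.001]
force: [-1.0, -0.6, 6.6]
opening: 0.0436
gripper_force: 40.2
```

```bash
python3 -c "
from h import *
st()"
```

```text
t 3.6 pos [0.4366 0.0811 0.038 ] yaw -126.67 f [-1.04 -0.55  6.57] tq [-0.304  0.216 -0.043] j [-0.75   0.45   0.569  2.23  -0.451  0.569 -2.052] open 0.0436 40.15550494194031 q [-0.0012  0.9492 -0.3146  0.001 ]
```

>>> {"fn": "servo_tool", "kwargs": {"rows": [{"travel":[0,0,0.01],"roll":0,"grip":1},{"travel":[0,0,0.025],"roll":0,"grip":1},{"travel":[0,0,0.025],"roll":0,"grip":1},{"travel":[0,0,0.025],"roll":0.12,"grip":1},{"travel":[0.003,-0.008,0.015],"roll":0.122,"grip":1},{"travel":[0.003,-0.008,0],"roll":0.122,"grip":1},{"travel":[0.003,-0.008,0],"roll":0.122,"grip":1},{"travel":[0.003,-0.008,0],"roll":0.122,"grip":1},{"travel":[0.003,-0.008,0],"roll":0.122,"grip":1},{"travel":[0.003,-0.008,0],"roll":0.122,"grip":1}]}}

```text
t: 4.43
position: [0.4537, 0.0324, 0.1377]
eef_rot: [-0.0, 0.994, 0.109, 0.001]
force: [-0.4, 0.5, -1.5]
opening: 0.0435
gripper_force: 41.9
```

>>> {"fn": "servo_tool", "kwargs": {"rows": [{"travel":[0.003,-0.008,0],"roll":0.122,"grip":1},{"travel":[0.003,-0.008,0],"roll":0.122,"grip":1},{"travel":[0.003,-0.008,0],"roll":0.122,"grip":1},{"travel":[0.003,-0.008,0],"roll":0.122,"grip":1},{"travel":[0.003,-0.008,0],"roll":0.122,"grip":1},{"travel":[0.003,-0.008,0],"roll":0.122,"grip":1},{"travel":[0.003,-0.008,0],"roll":0.122,"grip":1},{"travel":[0.003,-0.008,0],"roll":0.122,"grip":1},{"travel":[0.003,-0.008,0],"roll":0.122,"grip":1},{"travel":[0.003,-0.008,0],"roll":0.122,"grip":1}]}}

```text
t: 5.27
position: [0.4837, -0.0479, 0.1377]
eef_rot: [0.001, 0.753, 0.658, 0.0]
force: [0.5, 1.0, -1.9]
opening: 0.0436
gripper_force: 41.9
```

>>> {"fn": "servo_tool", "kwargs": {"rows": [{"travel":[0.003,-0.008,0],"roll":0.122,"grip":1},{"travel":[0.003,-0.008,0],"roll":0.122,"grip":1},{"travel":[0.003,-0.008,0],"roll":0.122,"grip":1},{"travel":[0.003,-0.008,0],"roll":0.122,"grip":1},{"travel":[0,0,0],"roll":0.122,"grip":1},{"travel":[0,0,0],"roll":0.122,"grip":1},{"travel":[0,0,0],"roll":0.122,"grip":1},{"travel":[0,0,0],"roll":0.122,"grip":1},{"travel":[0,0,0],"roll":0.122,"grip":1},{"travel":[0,0,0],"roll":0.122,"grip":1}]}}

```text
t: 6.1
position: [0.4955, -0.0797, 0.1377]
eef_rot: [0.001, 0.24, 0.971, -0.001]
force: [0.2, 0.1, -1.4]
opening: 0.0435
gripper_force: 41.9
```

Run:
```python
from h import *
st()
a=cap('top');b=cap('scene')
def cr(c,u,v,s=36,n=396):
    return cv2.resize(c['image'][v-s:v+s,u-s:u+s,::-1],(n,n),interpolation=cv2.INTER_CUBIC)
cv2.imwrite('pics/held.png',np.hstack([cr(a,280,222),cr(b,262,230)]))
```

```text
t 6.1 pos [ 0.4955 -0.0797  0.1377] yaw 62.27 f [ 0.24  0.15 -1.4 ] tq [-0.03   0.073 -0.044] j [-0.007  0.31   0.083  2.    -0.032  0.832  1.181] open 0.0435 41.85256004333496 q [ 7.000e-04  2.397e-01  9.709e-01 -6.000e-04]
```

View pics/held.png

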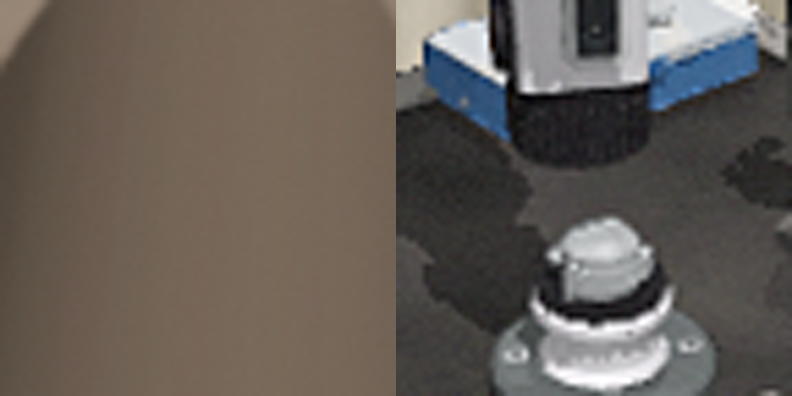

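Run:
```python
from h import *
from scipy.optimize import least_squares
b=dict(np.load('pics/scene.npz'));W=cloud(b)[180:270,226:300].reshape(-1,3)
def fit(lo,hi,R,g,rad=.04):
    m=(W[:,2]>lo)&(W[:,2]<hi)&(np.hypot(W[:,0]-g[0],W[:,1]-g[1])<rad);p=W[m]
    f=least_squares(lambda c:np.hypot(p[:,0]-c[0],p[:,1]-c[1])-R,g,loss='soft_l1',f_scale=.001)
    print(lo,hi,len(p),f.x.round(4),'rms',np.sqrt(np.mean(f.fun**2)).round(5),p[:,2].min())
fit(.09,.102,.025,(.495,-.08));fit(.095,.124,.025,(.495,-.08));fit(.13,.16,.031,(.495,-.08))
fit(.06,.064,.014,(.4925,-.087),.02);fit(.002,.009,.042,(.4925,-.087),.06);fit(.0325,.037,.0255,(.4925,-.087))
m=(np.hypot(W[:,0]-.495,W[:,1]+.08)<.04)&(W[:,2]>.08);print(np.sort(W[m][:,2])[:15].round(4))
# expected pixel outline of skirt rim via projection
T=np.linalg.inv(b['extrinsics']);rv=cv2.Rodrigues(T[:3,:3])[0]
t=np.linspace(0,6.28,200)
for c in((.4925,-.0775),(.4955,-.0797)):
    q,_=cv2.projectPoints(np.c_[c[0]+.025*np.cos(t),c[1]+.025*np.sin(t),np.full(200,.1)],rv,T[:3,3],b['camera_matrix'],b['D']);q=q[:,0]
    print(c,((q.min(0)-[226,194]+.5)*5.5+[396,0]).round(1),((q.max(0)-[226,194]+.5)*5.5+[396,0]).round(1))
```

```text
0.09 0.102 34 [ 0.4936 -0.0781] rms 0.00087 0.0985972338198905
0.095 0.124 305 [ 0.4929 -0.0787] rms 0.00102 0.0985972338198905
0.13 0.16 407 [ 0.4955 -0.0767] rms 0.00372 0.13008651484207995
0.06 0.064 64 [ 0.4972 -0.0833] rms 0.00512 0.06005462968304298
0.002 0.009 49 [ 0.4953 -0.0865] rms 0.0009 0.002008439466011147
0.0325 0.037 50 [ 0.4958 -0.0866] rms 0.00115 0.032523844330895
[0.0986 0.0988 0.0991 0.0992 0.0993 0.0994 0.0995 0.0997 0.0997 0.0997
 0.0999 0.0999 0.0999 0.1002 0.1005]
(0.4925, -0.0775) [506.7 101.5] [648.2 167.4]
(0.4955, -0.0797) [517.3 101.3] [658.7 167.2]
```

Run:
```python
from h import *
b=dict(np.load('pics/scene.npz'))
T=np.linalg.inv(b['extrinsics']);rv=cv2.Rodrigues(T[:3,:3])[0];t=np.linspace(0,6.28,200)
im=np.ascontiguousarray(cv2.resize(b['image'][222:274,232:296,::-1],None,fx=12,fy=12,interpolation=cv2.INTER_CUBIC)[:600])
for c,col in(((.4925,-.0873),(0,0,255)),((.4955,-.0866),(0,255,0))):
  for R,z in((.014,.062),(.018,.056),(.0255,.038),(.042,.001)):
    q,_=cv2.projectPoints(np.c_[c[0]+R*np.cos(t),c[1]+R*np.sin(t),np.full(200,z)],rv,T[:3,3],b['camera_matrix'],b['D']);q=(q[:,0]-[232,222]+.5)*12
    cv2.polylines(im,[q.astype(np.int32)],True,col,1)
cv2.imwrite('pics/ov.png',im)
```

```text
(no output)
```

View pics/ov.png

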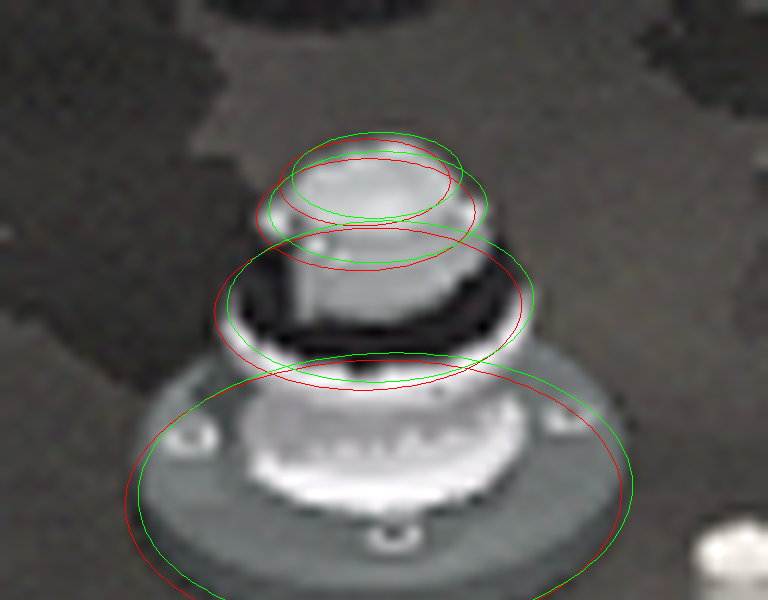

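>>> {"fn": "servo_tool", "kwargs": {"rows": [{"travel":[0.002,-0.009,0],"roll":0,"grip":1},{"travel":[0,0,-0.012],"roll":0,"grip":1},{"travel":[0,0,-0.012],"roll":0,"grip":1},{"travel":[0,0,-0.01],"roll":0,"grip":1},{"travel":[0,0,0],"roll":0,"grip":1}]}}

```text
t: 6.62
position: [0.4964, -0.0887, 0.1008]
eef_rot: [-0.001, 0.244, 0.97, -0.001]
force: [-0.2, -0.2, -3.3]
opening: 0.0439
gripper_force: 41.7
```

Run:
```python
from h import *
st()
b=cap('scene')
cv2.imwrite('pics/low.png',np.ascontiguousarray(cv2.resize(b['image'][205:255,235:295,::-1],None,fx=12,fy=12,interpolation=cv2.INTER_CUBIC)))
```

```text
t 6.62 pos [ 0.4964 -0.0887  0.1008] yaw 61.78 f [-0.18 -0.22 -3.31] tq [0.004 0.025 0.047] j [ 0.013  0.37   0.083  2.022 -0.043  0.754  1.2  ] open 0.0439 41.730692982673645 q [-1.300e-03  2.438e-01  9.698e-01 -5.000e-04]
```

View pics/low.png

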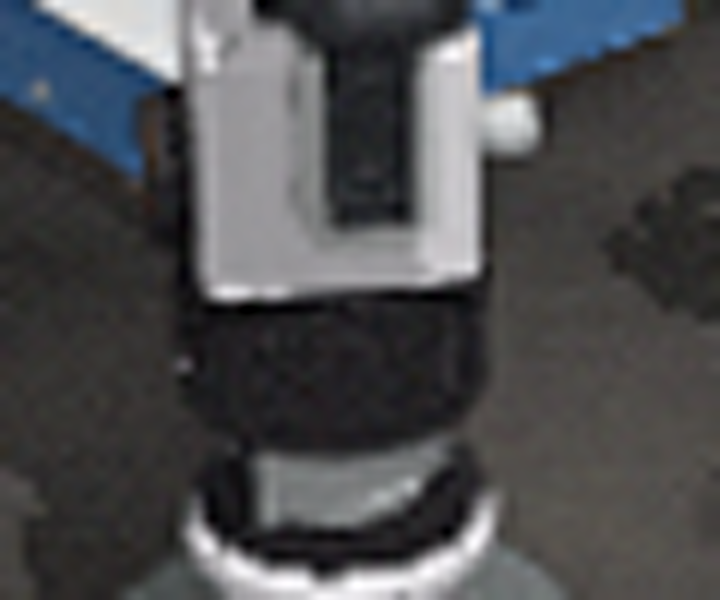

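>>> {"fn": "servo_tool", "kwargs": {"rows": [{"travel":[0.001,-0.001,0],"roll":0,"grip":1},{"travel":[0,0,-0.001],"roll":0,"grip":1},{"travel":[0,0,-0.001],"roll":0,"grip":1},{"travel":[0,0,0],"roll":0,"grip":1}]}}

```text
t: 7.0
position: [0.4987, -0.0893, 0.1006]
eef_rot: [0.0, 0.243, 0.97, 0.0]
force: [-0.0, -0.4, -2.6]
opening: 0.0432
gripper_force: 41.7
```

Run:
```python
from h import *
st()
b=cap('scene');W=cloud(b)
from scipy.optimize import least_squares
W=W[200:262,230:300].reshape(-1,3)
def fit(lo,hi,R,g,rad=.04):
    m=(W[:,2]>lo)&(W[:,2]<hi)&(np.hypot(W[:,0]-g[0],W[:,1]-g[1])<rad);p=W[m]
    f=least_squares(lambda c:np.hypot(p[:,0]-c[0],p[:,1]-c[1])-R,g,loss='soft_l1',f_scale=.001)
    print(lo,hi,len(p),f.x.round(4),'rms',np.sqrt(np.mean(f.fun**2)).round(5))
fit(.065,.085,.025,(.495,-.087));fit(.034,.037,.0255,(.495,-.087));fit(.05,.056,.018,(.495,-.087),.024)
fit(.039,.0425,.0255,(.495,-.087))
```

```text
t 7.0 pos [ 0.4987 -0.0893  0.1006] yaw 61.92 f [-0.   -0.38 -2.61] tq [-0.014  0.027  0.019] j [ 0.016  0.372  0.082  2.019 -0.043  0.751  1.204] open 0.0432 41.73168897628784 q [3.000e-04 2.426e-01 9.701e-01 0.000e+00]
0.065 0.085 233 [ 0.4958 -0.0882] rms 0.00095
0.034 0.037 41 [ 0.4955 -0.0863] rms 0.00158
0.05 0.056 50 [ 0.4954 -0.0868] rms 0.00165
0.039 0.0425 102 [ 0.4999 -0.0843] rms 0.00464
```

>>> {"fn": "servo_tool", "kwargs": {"rows": [{"travel":[0,0.001,-0.001],"roll":0,"grip":1},{"travel":[0,0,-0.001],"roll":0,"grip":1},{"travel":[0,0,-0.001],"roll":0,"grip":1},{"travel":[0,0,-0.0005],"roll":0,"grip":1},{"travel":[0,0,0],"roll":0,"grip":1}]}}

```text
t: 7.47
position: [0.4984, -0.0882, 0.0966]
eef_rot: [-0.0, 0.242, 0.97, 0.0]
force: [-0.4, -0.8, -2.2]
opening: 0.0436
gripper_force: 41.7
```

>>> {"fn": "servo_tool", "kwargs": {"rows": [{"travel":[0,0,-0.001],"roll":0,"grip":1},{"travel":[0,0,0],"roll":0,"grip":1}]}}

```text
t: 7.63
position: [0.4985, -0.0883, 0.0957]
eef_rot: [-0.0, 0.242, 0.97, 0.0]
force: [-0.4, -0.1, -2.3]
opening: 0.0431
gripper_force: 41.7
```

>>> {"fn": "servo_tool", "kwargs": {"rows": [{"travel":[0,0,-0.001],"roll":0,"grip":1},{"travel":[0,0,0],"roll":0,"grip":1}]}}

```text
t: 7.8
position: [0.4985, -0.0883, 0.0946]
eef_rot: [-0.0, 0.242, 0.97, -0.0]
force: [0.1, -0.2, -2.2]
opening: 0.0432
gripper_force: 41.7
```

>>> {"fn": "servo_tool", "kwargs": {"rows": [{"travel":[0,0,-0.001],"roll":0,"grip":1},{"travel":[0,0,0],"roll":0,"grip":1}]}}

```text
t: 7.97
position: [0.4985, -0.0882, 0.0936]
eef_rot: [-0.0, 0.242, 0.97, -0.0]
force: [-0.6, -0.4, -2.0]
opening: 0.0433
gripper_force: 41.7
```

>>> {"fn": "servo_tool", "kwargs": {"rows": [{"travel":[0,0,-0.001],"roll":0,"grip":1},{"travel":[0,0,0],"roll":0,"grip":1}]}}

```text
t: 8.13
position: [0.4985, -0.0883, 0.0927]
eef_rot: [-0.0, 0.242, 0.97, -0.0]
force: [0.2, -0.1, -2.2]
opening: 0.0435
gripper_force: 41.7
```

>>> {"fn": "servo_tool", "kwargs": {"rows": [{"travel":[0,0,-0.001],"roll":0,"grip":1},{"travel":[0,0,0],"roll":0,"grip":1}]}}

```text
t: 8.3
position: [0.4985, -0.0882, 0.0916]
eef_rot: [-0.0, 0.242, 0.97, -0.0]
force: [-0.8, -0.1, -1.4]
opening: 0.0435
gripper_force: 41.7
```

>>> {"fn": "servo_tool", "kwargs": {"rows": [{"travel":[0,0,-0.0005],"roll":0,"grip":1},{"travel":[0,0,0],"roll":0,"grip":1}]}}

```text
t: 8.47
position: [0.4985, -0.0883, 0.0912]
eef_rot: [-0.0, 0.242, 0.97, 0.0]
force: [-0.4, -0.1, -3.1]
opening: 0.0432
gripper_force: 41.7
```

>>> {"fn": "servo_tool", "kwargs": {"rows": [{"travel":[0,0,-0.0005],"roll":0,"grip":1},{"travel":[0,0,0],"roll":0,"grip":1}]}}

```text
t: 8.63
position: [0.4985, -0.0882, 0.0907]
eef_rot: [-0.0, 0.242, 0.97, 0.0]
force: [-1.0, -0.1, -1.9]
opening: 0.0432
gripper_force: 41.7
```

>>> {"fn": "servo_tool", "kwargs": {"rows": [{"travel":[0,0,-0.0005],"roll":0,"grip":1},{"travel":[0,0,0],"roll":0,"grip":1}]}}

```text
t: 8.8
position: [0.4986, -0.0883, 0.0905]
eef_rot: [0.0, 0.242, 0.97, 0.0]
force: [-0.4, -0.1, -0.5]
opening: 0.0437
gripper_force: 42.2
```

>>> {"fn": "servo_tool", "kwargs": {"rows": [{"travel":[0,0,-0.0005],"roll":0,"grip":1},{"travel":[0,0,0],"roll":0,"grip":1}]}}

```text
t: 8.97
position: [0.4987, -0.0883, 0.0903]
eef_rot: [0.0, 0.242, 0.97, 0.0]
force: [-2.0, 0.3, 5.5]
opening: 0.0435
gripper_force: 42.9
```

```bash
python3 -c "
from h import *
st()"
```

```text
t 8.97 pos [ 0.4987 -0.0883  0.0903] yaw 61.93 f [-1.97  0.35  5.46] tq [0.027 0.583 0.036] j [ 0.015  0.388  0.08   2.027 -0.045  0.728  1.204] open 0.0435 42.892600893974304 q [2.000e-04 2.425e-01 9.702e-01 1.000e-04]
```

>>> {"fn": "servo_tool", "kwargs": {"rows": [{"travel":[-0.0005,0,0.0002],"roll":0,"grip":1},{"travel":[-0.0002,-0.0003,0],"roll":-0.08,"grip":1},{"travel":[0,0,0],"roll":0,"grip":1}]}}

```text
t: 9.22
position: [0.4984, -0.0886, 0.0904]
eef_rot: [0.001, 0.283, 0.959, 0.0]
force: [-0.5, 0.6, 4.2]
opening: 0.0436
gripper_force: 42.3
```

>>> {"fn": "servo_tool", "kwargs": {"rows": [{"travel":[-0.0001,-0.0002,0],"roll":-0.08,"grip":1},{"travel":[0,0,0],"roll":0,"grip":1}]}}

```text
t: 9.38
position: [0.4984, -0.0888, 0.0904]
eef_rot: [0.001, 0.32, 0.947, 0.0]
force: [-0.4, -0.2, 3.9]
opening: 0.0438
gripper_force: 42.5
```

```bash
python3 -c "
from h import *
st()"
```

```text
t 9.38 pos [ 0.4984 -0.0888  0.0904] yaw 52.69 f [-0.35 -0.2   3.94] tq [-0.048 -0.043 -0.055] j [-0.015  0.387  0.119  2.03  -0.067  0.726  1.065] open 0.0438 42.46458113193512 q [7.000e-04 3.199e-01 9.475e-01 1.000e-04]
```

>>> {"fn": "servo_tool", "kwargs": {"rows": [{"travel":[-0.0001,-0.0002,0],"roll":-0.08,"grip":1},{"travel":[0,0,0],"roll":0,"grip":1}]}}

```text
t: 9.55
position: [0.4983, -0.089, 0.0904]
eef_rot: [0.001, 0.357, 0.934, 0.0]
force: [0.1, -0.4, 4.4]
opening: 0.0435
gripper_force: 42.6
```

>>> {"fn": "servo_tool", "kwargs": {"rows": [{"travel":[-0.0002,-0.0002,0],"roll":-0.08,"grip":1},{"travel":[0,0,0],"roll":0,"grip":1}]}}

```text
t: 9.72
position: [0.498, -0.0893, 0.0904]
eef_rot: [0.001, 0.394, 0.919, 0.0]
force: [0.9, 1.0, 5.4]
opening: 0.0437
gripper_force: 42.6
```

>>> {"fn": "servo_tool", "kwargs": {"rows": [{"travel":[-0.0002,-0.0001,0],"roll":-0.08,"grip":1},{"travel":[0,0,0],"roll":0,"grip":1}]}}

```text
t: 9.88
position: [0.4978, -0.0894, 0.0903]
eef_rot: [0.001, 0.43, 0.903, 0.0]
force: [0.7, 0.1, 6.2]
opening: 0.0434
gripper_force: 42.7
```

>>> {"fn": "servo_tool", "kwargs": {"rows": [{"travel":[-0.0002,-0.0001,0],"roll":-0.08,"grip":1},{"travel":[0,0,0],"roll":0,"grip":1}]}}

```text
t: 10.05
position: [0.4975, -0.0895, 0.0903]
eef_rot: [0.001, 0.466, 0.885, 0.0]
force: [0.8, -1.2, 5.9]
opening: 0.0434
gripper_force: 42.7
```

>>> {"fn": "servo_tool", "kwargs": {"rows": [{"travel":[-0.0002,-0.0001,0.0002],"roll":-0.08,"grip":1},{"travel":[0,0,0],"roll":0,"grip":1}]}}

```text
t: 10.22
position: [0.4971, -0.0896, 0.0904]
eef_rot: [0.0, 0.501, 0.866, 0.0]
force: [0.5, 0.2, 4.7]
opening: 0.0438
gripper_force: 42.5
```

>>> {"fn": "servo_tool", "kwargs": {"rows": [{"travel":[-0.0002,-0.0001,0],"roll":-0.08,"grip":1},{"travel":[0,0,0],"roll":0,"grip":1}]}}

```text
t: 10.38
position: [0.4969, -0.0897, 0.0904]
eef_rot: [0.0, 0.535, 0.845, 0.0]
force: [0.3, 0.1, 5.1]
opening: 0.0438
gripper_force: 42.7
```

>>> {"fn": "servo_tool", "kwargs": {"rows": [{"travel":[-0.0002,-0.0001,0],"roll":-0.08,"grip":1},{"travel":[0,0,0],"roll":0,"grip":1}]}}

```text
t: 10.55
position: [0.4967, -0.0898, 0.0904]
eef_rot: [0.0, 0.568, 0.823, 0.0]
force: [0.2, 0.0, 5.3]
opening: 0.0437
gripper_force: 42.7
```

```bash
python3 -c "
from h import *
st()"
```

```text
t 10.55 pos [ 0.4967 -0.0898  0.0904] yaw 20.79 f [0.17 0.   5.28] tq [-0.116  0.022 -0.072] j [-0.122  0.391  0.255  2.04  -0.145  0.726  0.586] open 0.0437 42.69934594631195 q [2.000e-04 5.679e-01 8.231e-01 1.000e-04]
```

>>> {"fn": "servo_tool", "kwargs": {"rows": [{"travel":[-0.0002,-0.0001,0],"roll":-0.08,"grip":1},{"travel":[0,0,0],"roll":0,"grip":1}]}}

```text
t: 10.72
position: [0.4964, -0.0899, 0.0903]
eef_rot: [0.0, 0.6, 0.8, 0.0]
force: [-0.9, 0.3, 5.2]
opening: 0.0433
gripper_force: 42.7
```

>>> {"fn": "servo_tool", "kwargs": {"rows": [{"travel":[-0.0002,0,0],"roll":-0.08,"grip":1},{"travel":[0,0,0],"roll":0,"grip":1}]}}

```text
t: 10.88
position: [0.4962, -0.0899, 0.0903]
eef_rot: [0.0, 0.632, 0.775, -0.0]
force: [0.5, -1.1, 5.4]
opening: 0.0433
gripper_force: 42.7
```

>>> {"fn": "servo_tool", "kwargs": {"rows": [{"travel":[-0.0002,0,0],"roll":-0.08,"grip":1},{"travel":[0,0,0],"roll":0,"grip":1}]}}

```text
t: 11.05
position: [0.4959, -0.0899, 0.0903]
eef_rot: [0.0, 0.662, 0.749, -0.0]
force: [0.5, -1.7, 5.2]
opening: 0.0433
gripper_force: 42.6
```

>>> {"fn": "servo_tool", "kwargs": {"rows": [{"travel":[-0.0002,0,0],"roll":-0.06,"grip":1},{"travel":[0,0,0],"roll":0,"grip":1}]}}

```text
t: 11.22
position: [0.4956, -0.0898, 0.0901]
eef_rot: [-0.0, 0.684, 0.729, -0.0]
force: [0.3, -0.4, 3.5]
opening: 0.0434
gripper_force: 42.4
```

>>> {"fn": "servo_tool", "kwargs": {"rows": [{"travel":[-0.0002,0,0],"roll":-0.06,"grip":1},{"travel":[0,0,0],"roll":0,"grip":1}]}}

```text
t: 11.38
position: [0.4952, -0.0896, 0.0899]
eef_rot: [-0.0, 0.706, 0.708, -0.0]
force: [1.2, -0.4, -0.2]
opening: 0.0437
gripper_force: 42.1
```

```bash
python3 -c "
from h import *
st()"
```

```text
t 11.38 pos [ 0.4952 -0.0896  0.0899] yaw 0.22 f [ 1.16 -0.4  -0.16] tq [-0.129 -0.192 -0.018] j [-0.193  0.398  0.345  2.048 -0.198  0.728  0.279] open 0.0437 42.085200548172 q [-2.000e-04  7.057e-01  7.085e-01 -2.000e-04]
```

>>> {"fn": "servo_tool", "kwargs": {"rows": [{"travel":[-0.0001,0,0],"roll":-0.05,"grip":1},{"travel":[0,0,0],"roll":0,"grip":1}]}}

```text
t: 11.55
position: [0.4945, -0.0895, 0.0896]
eef_rot: [-0.001, 0.723, 0.691, -0.001]
force: [-0.3, -0.7, -2.0]
opening: 0.0437
gripper_force: 41.9
```

>>> {"fn": "servo_tool", "kwargs": {"rows": [{"travel":[0,0,-0.0005],"roll":0,"grip":1},{"travel":[0,0,0],"roll":0,"grip":1}]}}

```text
t: 11.72
position: [0.4948, -0.0896, 0.0892]
eef_rot: [-0.0, 0.723, 0.691, -0.0]
force: [0.5, 0.6, -2.8]
opening: 0.0436
gripper_force: 41.9
```

```bash
python3 -c "
from h import *
st()"
```

```text
t 11.72 pos [ 0.4948 -0.0896  0.0892] yaw -2.6 f [ 0.48  0.56 -2.8 ] tq [-0.007  0.084  0.022] j [-0.202  0.4    0.356  2.049 -0.206  0.727  0.238] open 0.0436 41.865060925483704 q [-5.000e-04  7.229e-01  6.909e-01 -4.000e-04]
```

>>> {"fn": "servo_tool", "kwargs": {"rows": [{"travel":[-0.0002,0,0],"roll":-0.06,"grip":1},{"travel":[0,0,-0.001],"roll":0,"grip":1},{"travel":[0,0,0],"roll":0,"grip":1}]}}

```text
t: 11.97
position: [0.4948, -0.0896, 0.0884]
eef_rot: [-0.0, 0.744, 0.669, -0.0]
force: [-0.1, -0.8, -2.8]
opening: 0.0433
gripper_force: 41.9
```

>>> {"fn": "servo_tool", "kwargs": {"rows": [{"travel":[0,0,-0.0005],"roll":0,"grip":1},{"travel":[0,0,-0.0005],"roll":0,"grip":1},{"travel":[0,0,0],"roll":0,"grip":1}]}}

```text
t: 12.22
position: [0.4951, -0.0897, 0.0876]
eef_rot: [-0.0, 0.744, 0.668, -0.0]
force: [-0.5, 0.1, -1.9]
opening: 0.0435
gripper_force: 41.9
```

>>> {"fn": "servo_tool", "kwargs": {"rows": [{"travel":[0,0,-0.0005],"roll":0,"grip":1},{"travel":[0,0,-0.0005],"roll":0,"grip":1},{"travel":[0,0,0],"roll":0,"grip":1}]}}

```text
t: 12.47
position: [0.4951, -0.0897, 0.0866]
eef_rot: [-0.0, 0.744, 0.668, -0.0]
force: [0.2, 0.4, -1.9]
opening: 0.0433
gripper_force: 41.8
```

```bash
python3 -c "
from h import *
st()"
```

```text
t 12.47 pos [ 0.4951 -0.0897  0.0866] yaw -6.23 f [ 0.23  0.35 -1.91] tq [ 0.042 -0.008  0.026] j [-0.213  0.405  0.37   2.052 -0.218  0.721  0.186] open 0.0433 41.8496435880661 q [-1.000e-04  7.445e-01  6.676e-01 -0.000e+00]
```

>>> {"fn": "servo_tool", "kwargs": {"rows": [{"travel":[0,0,-0.0005],"roll":0,"grip":1},{"travel":[0,0,-0.0005],"roll":0,"grip":1},{"travel":[0,0,-0.0005],"roll":0,"grip":1},{"travel":[0,0,0],"roll":0,"grip":1}]}}

```text
t: 12.8
position: [0.4951, -0.0897, 0.0851]
eef_rot: [-0.0, 0.745, 0.668, -0.0]
force: [-0.2, 1.1, -1.1]
opening: 0.0439
gripper_force: 41.8
```

>>> {"fn": "servo_tool", "kwargs": {"rows": [{"travel":[0,0,-0.0005],"roll":0,"grip":1},{"travel":[0,0,-0.0005],"roll":0,"grip":1},{"travel":[0,0,-0.0005],"roll":0,"grip":1},{"travel":[0,0,0],"roll":0,"grip":1}]}}

```text
t: 13.13
position: [0.4951, -0.0898, 0.0836]
eef_rot: [0.0, 0.745, 0.668, -0.0]
force: [-0.5, -0.6, -2.4]
opening: 0.0433
gripper_force: 41.8
```

>>> {"fn": "servo_tool", "kwargs": {"rows": [{"travel":[0,0,-0.0005],"roll":0,"grip":1},{"travel":[0,0,-0.0005],"roll":0,"grip":1},{"travel":[0,0,-0.0005],"roll":0,"grip":1},{"travel":[0,0,0],"roll":0,"grip":1}]}}

```text
t: 13.47
position: [0.4951, -0.0897, 0.0821]
eef_rot: [-0.0, 0.745, 0.668, -0.0]
force: [-0.0, 0.6, -2.1]
opening: 0.0436
gripper_force: 41.8
```

>>> {"fn": "servo_tool", "kwargs": {"rows": [{"travel":[0,0,-0.0005],"roll":0,"grip":1},{"travel":[0,0,-0.0005],"roll":0,"grip":1},{"travel":[0,0,0],"roll":0,"grip":1}]}}

```text
t: 13.72
position: [0.4951, -0.0898, 0.0811]
eef_rot: [0.0, 0.745, 0.668, -0.0]
force: [-0.2, 0.3, -2.9]
opening: 0.0437
gripper_force: 41.8
```

```bash
python3 -c "
from h import *
st()"
```

```text
t 13.72 pos [ 0.4951 -0.0898  0.0811] yaw -6.25 f [-0.25  0.33 -2.87] tq [-0.009  0.082  0.043] j [-0.209  0.414  0.366  2.056 -0.224  0.709  0.191] open 0.0437 41.84202432632446 q [ 0.      0.7446  0.6675 -0.    ]
```

>>> {"fn": "servo_tool", "kwargs": {"rows": [{"travel":[0,0,-0.0005],"roll":0,"grip":1},{"travel":[0,0,-0.0005],"roll":0,"grip":1},{"travel":[0,0,0],"roll":0,"grip":1}]}}

```text
t: 13.97
position: [0.4951, -0.0898, 0.0803]
eef_rot: [-0.0, 0.745, 0.668, 0.0]
force: [-0.9, -0.0, 0.8]
opening: 0.0438
gripper_force: 42.2
```

>>> {"fn": "servo_tool", "kwargs": {"rows": [{"travel":[0,0,-0.0005],"roll":0,"grip":1},{"travel":[0,0,0],"roll":0,"grip":1}]}}

```text
t: 14.13
position: [0.4952, -0.0898, 0.0798]
eef_rot: [-0.0, 0.745, 0.668, 0.0]
force: [-2.1, 0.3, 3.6]
opening: 0.044
gripper_force: 42.4
```

```bash
python3 -c "
from h import *
st()"
```

```text
t 14.13 pos [ 0.4952 -0.0898  0.0798] yaw -6.25 f [-2.06  0.31  3.56] tq [0.034 0.527 0.023] j [-0.208  0.417  0.365  2.056 -0.225  0.706  0.192] open 0.044 42.43707597255707 q [-0.000e+00  7.446e-01  6.675e-01  1.000e-04]
```

>>> {"fn": "servo_tool", "kwargs": {"rows": [{"travel":[-0.0002,0,-0.0002],"roll":-0.06,"grip":1},{"travel":[0,0,0],"roll":0,"grip":1}]}}

```text
t: 14.3
position: [0.495, -0.09, 0.0797]
eef_rot: [0.0, 0.765, 0.644, 0.0]
force: [-2.3, 0.0, 3.4]
opening: 0.0434
gripper_force: 42.5
```

>>> {"fn": "servo_tool", "kwargs": {"rows": [{"travel":[-0.0002,0,0],"roll":-0.06,"grip":1},{"travel":[0,0,0],"roll":0,"grip":1}]}}

```text
t: 14.47
position: [0.4948, -0.09, 0.0797]
eef_rot: [0.0, 0.784, 0.621, 0.0]
force: [-2.2, -0.8, 4.4]
opening: 0.0437
gripper_force: 42.5
```

```bash
python3 -c "
from h import *
st()"
```

```text
t 14.47 pos [ 0.4948 -0.09    0.0797] yaw -13.2 f [-2.25 -0.83  4.37] tq [-0.14   0.526  0.014] j [-0.232  0.42   0.397  2.059 -0.245  0.707  0.091] open 0.0437 42.49947667121887 q [2.000e-04 7.837e-01 6.212e-01 0.000e+00]
```

>>> {"fn": "servo_tool", "kwargs": {"rows": [{"travel":[-0.0003,0.0001,0],"roll":-0.06,"grip":1},{"travel":[0,0,0],"roll":0,"grip":1}]}}

```text
t: 14.63
position: [0.4946, -0.0899, 0.0796]
eef_rot: [0.0, 0.802, 0.598, 0.0]
force: [-1.2, -0.5, 3.3]
opening: 0.0437
gripper_force: 42.5
```

>>> {"fn": "servo_tool", "kwargs": {"rows": [{"travel":[-0.0002,0.0001,0],"roll":-0.06,"grip":1},{"travel":[0,0,0],"roll":0,"grip":1}]}}

```text
t: 14.8
position: [0.4945, -0.0897, 0.0796]
eef_rot: [0.0, 0.819, 0.574, 0.0]
force: [-1.3, -0.2, 3.9]
opening: 0.0437
gripper_force: 42.5
```

>>> {"fn": "servo_tool", "kwargs": {"rows": [{"travel":[-0.0002,0.0001,0],"roll":-0.06,"grip":1},{"travel":[0,0,0],"roll":0,"grip":1}]}}

```text
t: 14.97
position: [0.4943, -0.0896, 0.0796]
eef_rot: [0.0, 0.836, 0.549, 0.0]
force: [-0.4, -1.1, 3.4]
opening: 0.0435
gripper_force: 42.5
```

```bash
python3 -c "
from h import *
st()"
```

```text
t 14.97 pos [ 0.4943 -0.0896  0.0796] yaw -23.38 f [-0.42 -1.11  3.36] tq [-0.153  0.331 -0.027] j [-0.269  0.425  0.444  2.063 -0.275  0.709 -0.057] open 0.0435 42.51780152320862 q [2.000e-04 8.357e-01 5.492e-01 1.000e-04]
```

>>> {"fn": "servo_tool", "kwargs": {"rows": [{"travel":[-0.0002,0.0001,-0.0001],"roll":-0.08,"grip":1},{"travel":[-0.0002,0.0001,0],"roll":-0.08,"grip":1},{"travel":[0,0,0],"roll":0,"grip":1}]}}

```text
t: 15.22
position: [0.4939, -0.0893, 0.0795]
eef_rot: [0.0, 0.877, 0.48, 0.0]
force: [-1.0, -0.9, 4.1]
opening: 0.0438
gripper_force: 42.6
```

>>> {"fn": "servo_tool", "kwargs": {"rows": [{"travel":[-0.0002,0.0001,-0.0001],"roll":-0.08,"grip":1},{"travel":[-0.0002,0.0002,0],"roll":-0.08,"grip":1},{"travel":[0,0,0],"roll":0,"grip":1}]}}

```text
t: 15.47
position: [0.4935, -0.0889, 0.0794]
eef_rot: [0.0, 0.912, 0.409, 0.0]
force: [-0.8, -0.1, 5.3]
opening: 0.0437
gripper_force: 42.6
```

```bash
python3 -c "
from h import *
st()"
```

```text
t 15.47 pos [ 0.4935 -0.0889  0.0794] yaw -41.67 f [-0.76 -0.13  5.25] tq [-0.004  0.169 -0.048] j [-0.335  0.438  0.528  2.069 -0.332  0.715 -0.322] open 0.0437 42.62540817260742 q [2.000e-04 9.124e-01 4.094e-01 2.000e-04]
```

>>> {"fn": "servo_tool", "kwargs": {"rows": [{"travel":[-0.0002,0.0002,0],"roll":-0.08,"grip":1},{"travel":[-0.0001,0.0002,0],"roll":-0.08,"grip":1},{"travel":[0,0,0],"roll":0,"grip":1}]}}

```text
t: 15.72
position: [0.4931, -0.0885, 0.0793]
eef_rot: [0.0, 0.942, 0.336, 0.0]
force: [-0.2, 0.3, 3.2]
opening: 0.044
gripper_force: 42.6
```

>>> {"fn": "servo_tool", "kwargs": {"rows": [{"travel":[-0.0001,0.0002,0],"roll":-0.08,"grip":1},{"travel":[-0.0001,0.0002,0],"roll":-0.08,"grip":1},{"travel":[0,0,0],"roll":0,"grip":1}]}}

```text
t: 15.97
position: [0.4928, -0.088, 0.0792]
eef_rot: [0.0, 0.966, 0.259, -0.0]
force: [-0.3, -0.7, 3.8]
opening: 0.0435
gripper_force: 42.5
```

```bash
python3 -c "
from h import *
st()"
```

```text
t 15.97 pos [ 0.4928 -0.088   0.0792] yaw -59.92 f [-0.31 -0.72  3.85] tq [ 0.058  0.2   -0.061] j [-0.4    0.455  0.613  2.074 -0.391  0.726 -0.583] open 0.0435 42.51112103462219 q [ 0.      0.9657  0.2595 -0.    ]
```

>>> {"fn": "servo_tool", "kwargs": {"rows": [{"travel":[-0.0001,0.0002,-0.0001],"roll":-0.08,"grip":1},{"travel":[0,0.0002,0],"roll":-0.08,"grip":1},{"travel":[0,0,0],"roll":0,"grip":1}]}}

```text
t: 16.22
position: [0.4927, -0.0875, 0.0791]
eef_rot: [-0.0, 0.983, 0.182, -0.0]
force: [-0.8, 1.4, 3.0]
opening: 0.0436
gripper_force: 42.6
```

>>> {"fn": "servo_tool", "kwargs": {"rows": [{"travel":[-0.0001,0.0002,0],"roll":-0.08,"grip":1},{"travel":[0,0.0002,0],"roll":-0.08,"grip":1},{"travel":[0,0.0002,0],"roll":-0.057,"grip":1},{"travel":[0,0,0],"roll":0,"grip":1},{"travel":[0,0,0],"roll":0,"grip":1}]}}

```text
t: 16.63
position: [0.4926, -0.0869, 0.0791]
eef_rot: [-0.0, 0.997, 0.076, -0.0]
force: [-0.3, 0.4, 2.7]
opening: 0.0437
gripper_force: 42.4
```

Run:
```python
from h import *
st()
b=cap('scene')
cv2.imwrite('pics/tight.png',cv2.resize(b['image'][170:270,230:350,::-1],None,fx=6,fy=6,interpolation=cv2.INTER_CUBIC))
```

```text
t 16.63 pos [ 0.4926 -0.0869  0.0791] yaw -81.31 f [-0.34  0.43  2.69] tq [ 0.253  0.118 -0.107] j [-0.475  0.48   0.714  2.079 -0.464  0.743 -0.885] open 0.0437 42.398276925086975 q [-0.000e+00  9.971e-01  7.580e-02 -1.000e-04]
```

View pics/tight.png

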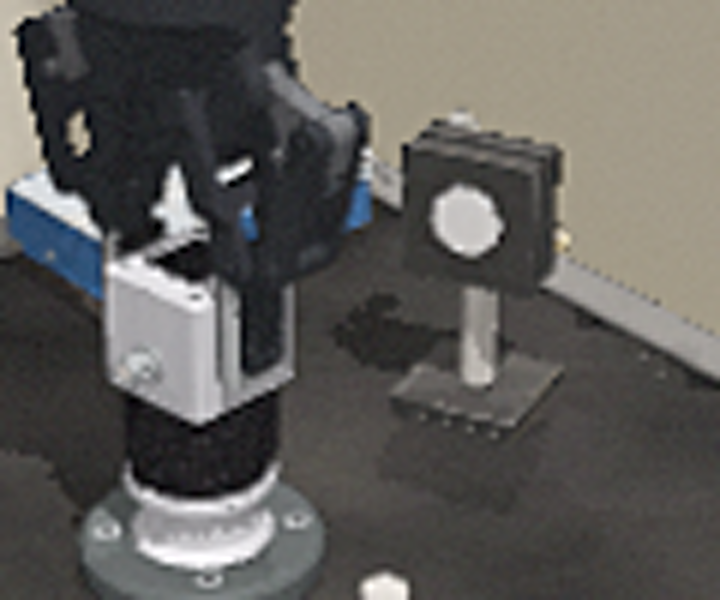

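>>> {"fn": "servo_tool", "kwargs": {"rows": [{"travel":[0,0,0.0003],"roll":0,"grip":1},{"travel":[0,0,0],"roll":0,"grip":0.2},{"travel":[0,0,0],"roll":0,"grip":-0.3},{"travel":[0,0,0],"roll":0,"grip":-1},{"travel":[0,0,0],"roll":0,"grip":-1},{"travel":[0,0,0],"roll":0,"grip":-1},{"travel":[0,0,0],"roll":0,"grip":-1},{"travel":[0,0,0],"roll":0,"grip":-1}]}}

```text
t: 17.35
position: [0.4926, -0.0872, 0.0795]
eef_rot: [0.0, 0.997, 0.072, 0.0]
force: [0.3, -0.0, -1.5]
opening: 0.0853
gripper_force: 0.0
```

>>> {"fn": "servo_tool", "kwargs": {"rows": [{"travel":[0,0,0.01],"roll":0,"grip":-1},{"travel":[0,0,0.02],"roll":0,"grip":-1},{"travel":[0,0,0.04],"roll":0,"grip":-1},{"travel":[0,0,0.04],"roll":0,"grip":-1},{"travel":[-0.01,0.03,0.03],"roll":0,"grip":-1},{"travel":[-0.02,0.04,0],"roll":0,"grip":-1},{"travel":[-0.02,0.04,0],"roll":0,"grip":-1},{"travel":[-0.02,0.04,0],"roll":0,"grip":-1},{"travel":[-0.02,0.04,0],"roll":0,"grip":-1},{"travel":[-0.02,0.04,0],"roll":0,"grip":-1}]}}

```text
t: 18.18
position: [0.3887, 0.1291, 0.2191]
eef_rot: [-0.001, 0.997, 0.072, 0.001]
force: [0.4, 1.1, -0.5]
opening: 0.0852
gripper_force: 0.0
```

>>> {"fn": "servo_tool", "kwargs": {"rows": [{"travel":[-0.02,0.04,0],"roll":0,"grip":-1},{"travel":[-0.02,0.04,0],"roll":0,"grip":-1},{"travel":[-0.02,0.04,0],"roll":0,"grip":-1},{"travel":[0,0.04,0],"roll":0,"grip":-1},{"travel":[0,0,0],"roll":0,"grip":-1}]}}

```text
t: 18.6
position: [0.3323, 0.287, 0.2191]
eef_rot: [-0.001, 0.997, 0.077, 0.001]
force: [0.2, -0.3, 0.8]
opening: 0.0856
gripper_force: 0.0
```

Run:
```python
from h import *
st()
a=cap('top');b=cap('scene')
cv2.imwrite('pics/fin.png',np.hstack([cv2.resize(a['image'][142:252,230:310,::-1],(400,550),interpolation=cv2.INTER_CUBIC),cv2.resize(b['image'][175:275,230:300,::-1],(385,550),interpolation=cv2.INTER_CUBIC)]))
W=cloud(a)
w=W[200:255,250:310].reshape(-1,3);m=(w[:,2]>.106)&(w[:,2]<.12)
print(np.median(w[m],0),cv2.minAreaRect(w[m][:,:2].astype(np.float32)*1000))
w=W[140:185,240:300].reshape(-1,3);m=(w[:,2]>.09)&(w[:,2]<.12);print(w[m].min(0),w[m].max(0),np.median(w[m],0))
```

```text
t 18.6 pos [0.3323 0.287  0.2191] yaw -81.2 f [ 0.16 -0.27  0.81] tq [-0.041 -0.009  0.004] j [-1.357  0.094  0.582  2.07  -0.063  0.991 -2.161] open 0.0856 0.0 q [-0.0015  0.9971  0.0767  0.001 ]
[ 0.49360933 -0.08715724  0.11319289] ((493.8409118652344, -86.95761108398438), (44.25269317626953, 44.03005599975586), 8.031874656677246)
[ 0.61458023 -0.09071058  0.09022262] [ 0.65621967 -0.03000936  0.11042396] [ 0.63596976 -0.06022797  0.10462938]
```

View pics/fin.png

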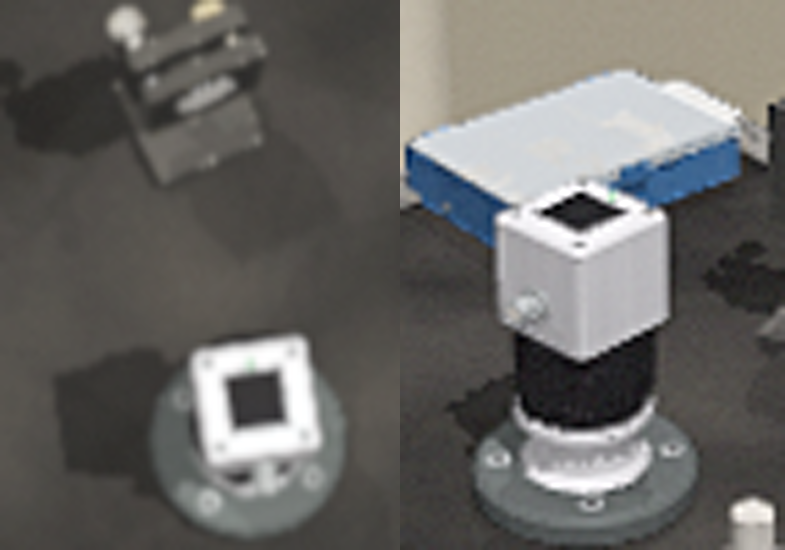

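```bash
python3 -c "
from h import *
print(ticket.job_done())"
```

```text
the job is handed in; nothing more can be done
None
```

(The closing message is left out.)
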